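# Nest the boat-shaped fish trays and close the display pull-out

## Robot

A 6-joint arm with a two-finger parallel gripper is mounted at the origin on the work surface. World frame = base frame: x ahead of the robot, y to its left, z up, the work surface at z = 0. Lengths are in m, angles in rad, forces in N, time in s.
With the tool pointing down it reaches from about 0.425 to 0.95 m from the base axis. Payload 3.5 kg.
Tool frame: the origin (TCP) lies between the finger pads; the fingertips stand 14 mm ahead of it and the grasp point (between the pads) lies 5 mm behind it; z points along the fingers, y is the direction in which the jaws open and shut (so a half turn about z gives the same grasp; the last joint's range is limited). The gripper opens to 85 mm and grips with 20 to 120 N. Pads are 22 mm wide; open, the fingers measure 114 mm over their backs; the gripper's body (76 mm by 85 mm) begins 54 mm behind the grasp point. The pads swing forward as they close: fully open they stand 13 mm farther back than shut.
Start: joints at [1.093, 0.286, 1.577, -0, 1.279, -0.15], TCP at [0.217, 0.639, 0.245] pointing down, gripper open.
Joint ranges: [-2.77, 2.77], [-0.9, 2.22], [0.21, 2.48], [-1.53, 4.67], [0.24, 2.81], [-2.84, 2.84]. Speed limits (rad/s): [2.79, 2.79, 3.14, 3.14, 3.14, 3.14].

## Interface

Orientations are given as a unit quaternion [x, y, z, w].
In Python, from plant import ctrl gives the robot as it stands. The module is installed in compiled form; this text tells all that it offers.
- The arm moves only by the tool servo_tool, never from a script. Its argument "increments" is text: rows parted by semicolons, each of 7 numbers parted by spaces: the turn, a rotation vector about the tool's x, y, z in rad, then the shift along the tool's x, y, z in cm, then the finger opening in cm, from 0 to 8.54. In form: ax ay az dx dy dz claw; .... A call has 1 to 10 rows; each row is the pose to reach, as a shift and turn from the pose commanded when the call began, along the tool's axes at that moment; what a row does not reach only later rows make up. A row lasts 1/12 s, in which the tool goes at most 41.7 mm and 7.16 degrees, less where a joint would pass 70% of its speed; a pose out of reach is approached as far as the arm can. A call with a gripper value outside its range is refused whole. The fingers move at their own pace and stop on an object; "grip_force" is the grip in N (left out, the last holds). Time passes only in rows, so rows that repeat a pose let the fingers close. It gives the time, the measured TCP pose, the force and the opening at its end, in the units of the state.
- ctrl.get_state(): the state, without advancing time (a new reading comes with each control period).
- ctrl.read_camera(name): name is "scene" or "side" or "wrist"; returns (picture, depth): 400x640x3 uint8, red, green, blue; 400x640 float32, m along the optical axis (not along the pixel's ray), 0 where there is no reading.
- ctrl.camera_info(name): a dict with "camera_matrix" (3x3 intrinsics, pixels), "D" ([k1, k2, p1, p2, k3] as OpenCV has them; the pictures are not rectified), "world_to_cam" (4x4, takes a point from world to camera coordinates). Camera axes: x right, y down, z forward; pixel columns grow to the right and rows downward; lengths in m; the calibration is good to about 2 mm. A picture is of the moment at which its call begins: read the wrist's pose just before it. camera_info takes no time and is no camera call; for the wrist camera it gives the pose at the moment of the call.
- ctrl.sign_off(): hands the job in, once; it reports no verdict.
The state is a dict: "time": time; "qpos": joint angles; "dq": joint speeds; "joint_efforts": joint torques, N m; "eef_pos": TCP position; "tcp_rot": TCP orientation; "contact_force": force on the tool from outside, world axes, zero at the start; "wrist_torque": the same for the moment, N m; "opening": opening from 0.0 (shut) to 1.0 (fully open).
Only numpy, scipy, OpenCV 4.12 (cv2) and the standard library are available. Lean on these libraries where they do the work, as an engineer would, in place of code of your own. Each camera call takes 0.05 s, during which the arm holds its last target.

## Task

Nest the two loose boat-shaped white trays in the matching tray fixed on the pull-out of the clear display case, one in the other, each turned so that its outline matches the one below and it sits fully home. Set them down without dropping them, and leave the other things on the counter where they are. Then push the pull-out all the way into the case.

Things in the scene. Friction and masses are not known exactly. Their poses are not given: they have to be found in the camera images.
- tray_a: Loose white plastic tray, boat-shaped in plan, open on top, 0.15 to 0.31 kg, upright on the counter, 48 mm high (all sizes in mm). Origin on its underside, z up, +x to the pointed bow. Rim outline (x, y): stern corners (-55, -48) and (-55, 48), straight sides along x to (25, -48) and (25, 48), slanting in to a blunt bow (75, -16), (75, 16). Upright 10 thick collar wall under the rim, to be pinched from above.
- tray_b: A second loose tray, the same as tray_a; either may go in first. Both: the collar is the upper 28 mm; inside it a ledge 22 below the rim is as deep as fingertips reach. The body below, 20 high, is set in 14 mm from the outline all round (18 at the bottom), so it drops into a like tray's collar with 4 mm play each side only when turned alike, until the collar's underside rests on the rim below.
- case: Clear display case fixed to the counter. Origin on the counter under the middle of the hood, z up. The hood covers x -90 to 90, y -66 to 66, top at 160, underside at 150; it is open towards the case's -y, from where the pull-out comes. A 10 mm high base plate 176 wide lies under hood and pull-out, from y -310 to 70.
- pullout (a joint): The pull-out's position in m: 0 fully in (under the hood), growing as it comes out along the case's -y, at most 0.20. It starts 0.155 to 0.185 out, stays where it is left, and takes about 3 N to push.
- base_tray (a point): The tray fixed on the pull-out, the same shape as tray_a. This is its origin, like the loose trays' on its underside, 18 above the counter; +x to the bow (the case's +x), z up. The tray nested in it has its origin 28 above this point, the next one 56, with axes parallel to these. Moves with the pull-out.
- push_panel (a point): Middle of the outer face of the upright panel at the outer end of the pull-out, 40 mm above the counter. The panel is 110 wide (along the case's x), 8 thick, its top 60 above the counter. The face looks to the case's -y: push it along the case's +y. When the pull-out is fully in it stands 64 outside the hood's edge.
- jar: Bystander: low jar of preserve, diameter 60, height 62, origin under its centre.
- oblong_dish: Bystander: rectangular white dish 120 x 80 x 35, not part of the nest; origin under its centre.
- bowl: Bystander: round white bowl, diameter 110, height 45; origin under its centre.
- oil: Bystander: oil bottle, diameter 56, height 130; origin under its centre.
- tin: Bystander: tin, diameter 74, height 55; origin under its centre.
- scaler: Bystander: brush lying on the counter.
- slice: Bystander: spatula lying on the counter.
There are look-alikes about, which are no part of the job. What is shaped like the tray_b but purple is not meant.

How it is judged:
By the outcome, as a careful person would: the job done as asked, in the order asked, and still so for the second after the job is handed in, with the robot touching nothing.
It also fails if it takes over 70 s, if anything falls off the work surface, if the arm or the gripper's body presses on something with over 40 N, if the wrist force passes 120 N, or if a joint passes its speed limit or range.

## Working session

There is one attempt and no reset: what is moved stays moved. The work goes in short steps, Python scripts to look and compute and a tool call to move; the robot and the scene stay as the last step left them, time stands still between calls to the robot, and variables do not carry over. Pictures are saved under pics/ and viewed, and the job is handed in when it is done.

Besides the shell and the picture viewer there is one more tool, called by a JSON object that holds its "name" and its "arguments", one argument or row to a line. servo_tool: Moves the arm, as the interface text tells. Its arguments: {"type":"object","properties":{"increments":{"type":"string"},"grip_force":{"type":"number"}},"required":["increments"]}

```bash
ls; mkdir -p pics
cat > h.py <<'E'
import numpy as np, cv2
from plant import ctrl
from scipy.spatial.transform import Rotation as R
def snap(n,f):
    info=ctrl.camera_info(n)
    im,d=ctrl.read_camera(n)
    cv2.imwrite('pics/%s.png'%f,im[:,:,::-1])
    np.savez('pics/%s.npz'%f,im=im,d=d,K=info['camera_matrix'],D=info['D'],T=info['world_to_cam'])
    return im,d,info
def load(f): return np.load('pics/%s.npz'%f)
def ray(f,u,v):
    z=load(f);T=z['T']
    p=cv2.undistortPoints(np.array([[[u,v]]],float),z['K'],z['D'])[0,0]
    dr=T[:3,:3].T@np.array([p[0],p[1],1]); o=-T[:3,:3].T@T[:3,3]
    return o,dr
def onz(f,u,v,h):
    o,d=ray(f,u,v); return o+d*(h-o[2])/d[2]
def dep(f,u,v):
    z=load(f); o,d=ray(f,u,v); return o+d*z['d'][int(v),int(u)]
def tri(f1,p1,f2,p2):
    o1,d1=ray(f1,*p1);o2,d2=ray(f2,*p2)
    s=np.linalg.lstsq(np.c_[d1,-d2],o2-o1,rcond=None)[0]
    a=o1+d1*s[0];b=o2+d2*s[1]
    return (a+b)/2,np.linalg.norm(a-b)
def cloud(f):
    z=load(f);h,w=z['d'].shape
    u,v=np.meshgrid(np.arange(w),np.arange(h))
    p=cv2.undistortPoints(np.stack([u,v],-1).reshape(-1,1,2).astype(float),z['K'],z['D']).reshape(-1,2)
    d=z['d'].reshape(-1)
    c=np.c_[p*d[:,None],d]
    T=z['T']
    return ((c-T[:3,3])@T[:3,:3]).reshape(h,w,3)
E
python3 - <<'E'
from h import *
for n in ['scene','side','wrist']:
    im,d,i=snap(n,n+'0'); T=i['world_to_cam']; print(n,-T[:3,:3].T@T[:3,3],T[2,:3],i['camera_matrix'][0,0],(d==0).mean())
print(ctrl.get_state())
E
```

```text
pics
scene [0.35500069 0.2855379  1.22075202] [ 0.15631308 -0.27117202 -0.94975363] 370.92270249967606 0.00401171875
side [ 0.45835784 -0.78449059  0.68575022] [ 0.07854631  0.747788   -0.65927505] 397.0520953787565 0.00387890625
wrist [0.14044119 0.66471704 0.37220857] [ 0.29693966 -0.1024654  -0.94938279] 359.90959991718904 0.00396484375
{'time': 0.15, 'qpos': array([ 1.09301891e+00,  2.86982941e-01,  1.57784050e+00, -1.03571193e-05,
        1.27861391e+00, -1.49997264e-01]), 'dq': array([ 0.00145665, -0.00323888, -0.00384087, -0.00035279,  0.00110619,
        0.00134929]), 'joint_efforts': array([ 2.61829537e-04, -4.06603467e+01, -2.93141681e+01, -1.93406031e-04,
        3.98092074e-03,  1.18015251e-05]), 'eef_pos': array([0.21705623, 0.63863313, 0.24425118]), 'tcp_rot': array([ 1.63155833e-01,  9.86599880e-01, -8.78816426e-04, -2.80068211e-04]), 'contact_force': array([ 0.26050013,  1.08034444, -0.94772853]), 'wrist_torque': array([-0.0528078 ,  0.02247149, -0.00400052]), 'opening': 1.0029735161021989}
```

View pics/scene0.png

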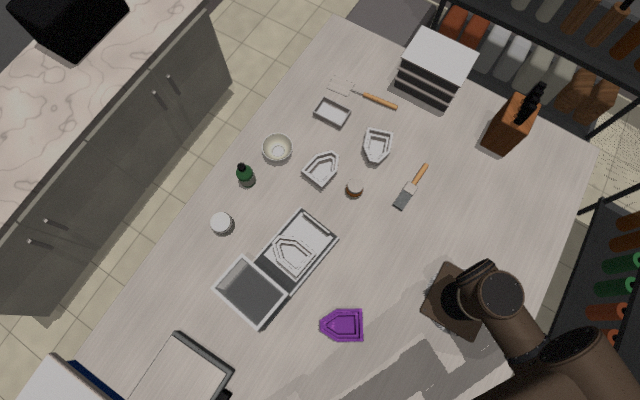

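View pics/side0.png

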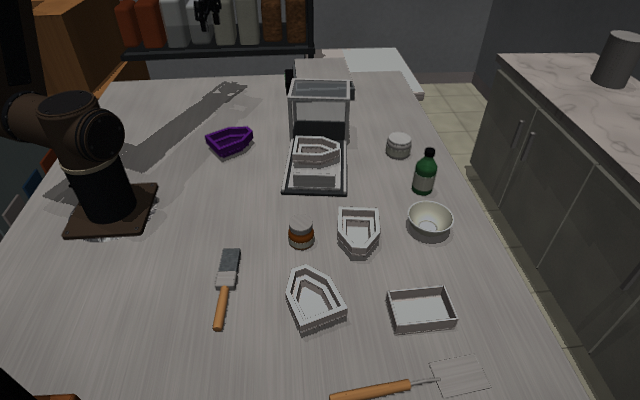

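View pics/wrist0.png

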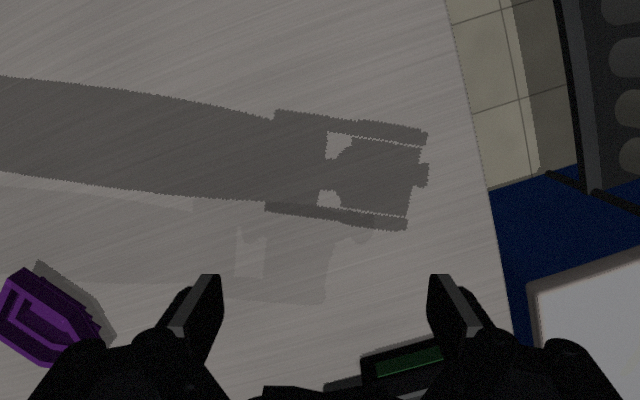

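Run:
```python
from h import *
z=load('scene0')['im'][:,:,::-1]
c=z[100:340,190:430]; cv2.imwrite('pics/sc1.png',cv2.resize(c,(600,600),interpolation=cv2.INTER_CUBIC)[:600])
c=cv2.resize(load('side0')['im'][120:340,270:470,::-1],(545,600),interpolation=cv2.INTER_CUBIC);cv2.imwrite('pics/sd1.png',c)
P=cloud('scene0')
for n,(u,v) in dict(a=(377,145),b=(321,170),base=(292,255),bowl=(277,149),tin=(221,222),oil=(244,172),dish=(332,112),jar=(354,189),purple=(343,325)).items(): print(n,P[v,u].round(3))
Q=cloud('side0'); 
for n,(u,v) in dict(b=(358,230),a=(315,300),table=(250,220)).items(): print(n,Q[v,u].round(3))
```

```text
a [ 0.489 -0.342  0.009]
b [ 0.612 -0.154  0.   ]
base [0.532 0.157 0.022]
bowl [ 0.788 -0.137  0.01 ]
tin [0.782 0.192 0.055]
oil [0.799 0.021 0.105]
dish [ 0.697 -0.372  0.011]
jar [ 0.47  -0.131  0.063]
purple [0.279 0.257 0.002]
b [ 0.614 -0.128  0.004]
a [ 0.495 -0.316  0.003]
table [ 0.354 -0.069  0.002]
```

View pics/sc1.png

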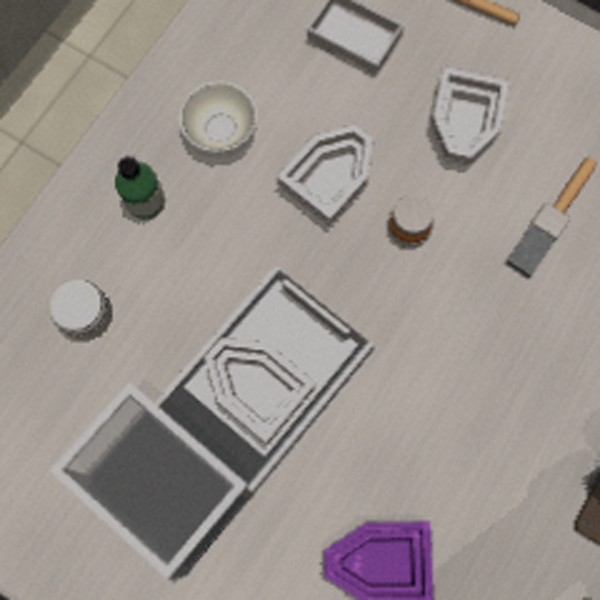

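View pics/sd1.png

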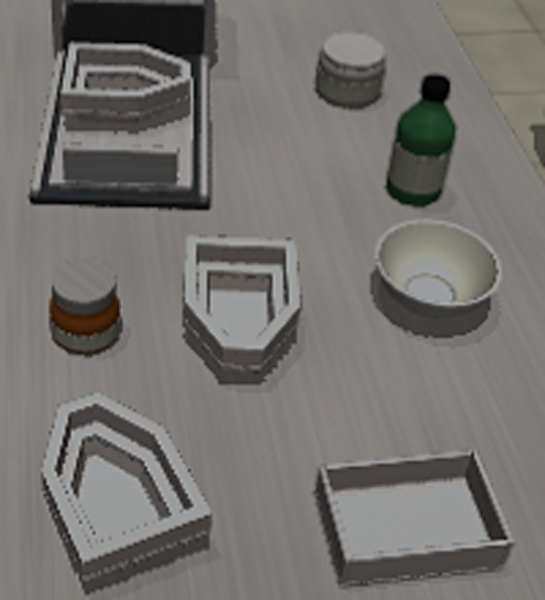

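```bash
cat >> h.py <<'E'
from scipy.optimize import least_squares
OUT=np.array([(-55,-48),(25,-48),(75,-16),(75,16),(25,48),(-55,48)])/1000.
def inset(d):
    n=len(OUT);L=[]
    for i in range(n):
        a,b=OUT[i],OUT[(i+1)%n];t=(b-a)/np.linalg.norm(b-a);nn=np.array([-t[1],t[0]]);L.append((nn,nn@a+d))
    return np.array([np.linalg.solve(np.array([L[i-1][0],L[i][0]]),[L[i-1][1],L[i][1]]) for i in range(n)])
def segd(p,poly):
    r=[]
    for i in range(len(poly)):
        a,b=poly[i],poly[(i+1)%len(poly)];t=np.clip(((p-a)@(b-a))/((b-a)@(b-a)),0,1)
        r.append(np.linalg.norm(p-a-t[:,None]*(b-a),axis=1))
    return np.min(r,0)
MID=inset(.005)
def fit(pts,x0):
    def f(x):
        c,s=np.cos(x[2]),np.sin(x[2]);q=(pts-x[:2])@np.array([[c,-s],[s,c]])
        return np.maximum(segd(q,MID)-.004,0)+.1*segd(q,MID)
    r=least_squares(f,x0,loss='soft_l1',f_scale=.004)
    return r.x,np.sqrt(np.mean(r.fun**2))
def rim(f,c,rad,zr):
    P=cloud(f).reshape(-1,3);m=(np.linalg.norm(P[:,:2]-c,axis=1)<rad)&(P[:,2]>zr[0])&(P[:,2]<zr[1])
    return P[m]
def best(pts,c):
    return min((fit(pts,[c[0],c[1],a]) for a in np.arange(-3,3.1,.5)),key=lambda t:t[1])
E
python3 - <<'E'
from h import *
for f in ['scene0','side0']:
  for n,c,h in [('a',(.489,-.34),.048),('b',(.612,-.15),.048),('base',(.53,.157),.066)]:
    p=rim(f,np.array(c),.11,(h-.008,h+.008))
    hist=np.histogram(p[:,2],bins=8,range=(h-.008,h+.008))[0]
    x,e=best(p[:,:2],c); print(f,n,len(p),hist,np.median(p[:,2]).round(4),x.round(4),np.degrees(x[2]).round(1),e.round(4))
E
```

```text
scene0 a 312 [14 28 42 81 92 39 14  2] 0.0479 [ 0.4885 -0.3302  1.9068] 109.3 0.001
scene0 b 339 [13 24 62 98 86 45  9  2] 0.0474 [ 0.6059 -0.1464 -1.7174] -98.4 0.0008
scene0 base 406 [  8  18  59 107 145  53  14   2] 0.0662 [ 0.5255  0.1568 -0.1449] -8.3 0.0007
side0 a 1039 [ 70  67 215 560 126   1   0   0] 0.0466 [ 0.4887 -0.3325  1.8852] 108.0 0.0007
side0 b 651 [ 43  50  89 318 145   5   0   1] 0.0471 [ 0.6083 -0.1481 -1.7215] -98.6 0.0026
side0 base 438 [ 47  47  79 178  84   3   0   0] 0.0645 [ 0.5281  0.1546 -0.1394] -8.0 0.0011
```

```bash
cat >> h.py <<'E'
def go(x,y,z,phi):
    """print increments to TCP target, tool down, jaw axis at angle phi deg"""
    s=ctrl.get_state();R0=R.from_quat(s['tcp_rot']);p=s['eef_pos']
    a=np.radians(phi);yy=np.array([np.cos(a),np.sin(a),0]);zz=np.array([0,0,-1.]);xx=np.cross(yy,zz)
    R1=R.from_matrix(np.c_[xx,yy,zz])
    rv=(R0.inv()*R1).as_rotvec();t=R0.inv().apply(np.array([x,y,z])-p)*100
    n=max(np.linalg.norm(t)/4.17,np.degrees(np.linalg.norm(rv))/7.16)
    print('t=%.2f'%s['time'],'rv',rv.round(4),'shift',t.round(2),'rows>=%.1f'%n)
def loc(pose,lx,ly):
    c,s=np.cos(pose[2]),np.sin(pose[2]);return np.array([pose[0]+c*lx-s*ly,pose[1]+s*lx+c*ly])
E
python3 - <<'E'
from h import *
go(.60,-.147,.23,-8.5)
E
```

```text
t=0.15 rv [-1.7000e-03  1.0000e-03  1.3914e+00] shift [-61.55 -62.05   1.52] rows>=21.0
```

{"name": "servo_tool", "arguments": {
  "increments": "0 0 1.39 -61.5 -62 0 4; 0 0 1.39 -61.5 -62 0 4; 0 0 1.39 -61.5 -62 0 4; 0 0 1.39 -61.5 -62 0 4; 0 0 1.39 -61.5 -62 0 4; 0 0 1.39 -61.5 -62 0 4; 0 0 1.39 -61.5 -62 0 4; 0 0 1.39 -61.5 -62 0 4; 0 0 1.39 -61.5 -62 0 4; 0 0 1.39 -61.5 -62 0 4",
  "grip_force": 60
}}

```text
time: 0.98
eef_pos: [0.4, 0.2626, 0.2452]
tcp_rot: [0.712, 0.703, 0.0, 0.0]
contact_force: [0.7, 0.3, -0.0]
opening: 0.474
```

Run:
```python
from h import *
go(.60,-.147,.23,-8.5); print(ctrl.get_state()['eef_pos'])
```

```text
t=0.98 rv [ 0.0002 -0.      0.1355] shift [-40.7   20.52   1.52] rows>=10.9
[0.40002792 0.26261188 0.24520615]
```

{"name": "servo_tool", "arguments": {
  "increments": "0 0 0.135 -40.7 20.5 1.5 4; 0 0 0.135 -40.7 20.5 1.5 4; 0 0 0.135 -40.7 20.5 1.5 4; 0 0 0.135 -40.7 20.5 1.5 4; 0 0 0.135 -40.7 20.5 1.5 4; 0 0 0.135 -40.7 20.5 1.5 4; 0 0 0.135 -40.7 20.5 1.5 4; 0 0 0.135 -40.7 20.5 1.5 4; 0 0 0.135 -40.7 20.5 1.5 4; 0 0 0.135 -40.7 20.5 1.5 4"
}}

```text
time: 1.82
eef_pos: [0.5849, -0.1107, 0.2312]
tcp_rot: [0.756, 0.655, -0.0, -0.0]
contact_force: [0.2, -0.0, 1.0]
opening: 0.467
```

{"name": "servo_tool", "arguments": {
  "increments": "0 0 0 -3.5 1.7 0 4; 0 0 0 -3.5 1.7 0 4; 0 0 0 -3.5 1.7 0 4; 0 0 0 -3.5 1.7 0 4"
}}

```text
time: 2.15
eef_pos: [0.596, -0.1454, 0.231]
tcp_rot: [0.756, 0.655, -0.0, -0.001]
contact_force: [0.2, 0.1, -0.5]
opening: 0.469
```

Run:
```python
from h import *
snap('wrist','w1'); s=ctrl.get_state(); print(s['eef_pos'],s['time'],s['qpos'].round(2))
p=rim('w1',np.array([.607,-.147]),.11,(.04,.056)); print(len(p),np.median(p[:,2]))
print(np.histogram(p[:,2],bins=8)); x,e=best(p[:,:2],(.607,-.147)); print(x,np.degrees(x[2]),e)
```

```text
[ 0.59595407 -0.14478525  0.23118428] 2.2 [-0.4   0.16  1.75  0.    1.23 -0.26]
5067 0.047420640608106586
(array([ 158,  145,  217, 3301, 1174,   25,   17,   30]), array([0.04000869, 0.04200185, 0.043995  , 0.04598816, 0.04798132,
       0.04997447, 0.05196763, 0.05396078, 0.05595394]))
[ 0.60246613 -0.15070949  0.8898141 ] 50.982592336342904 0.00883821398207231
```

View pics/w1.png

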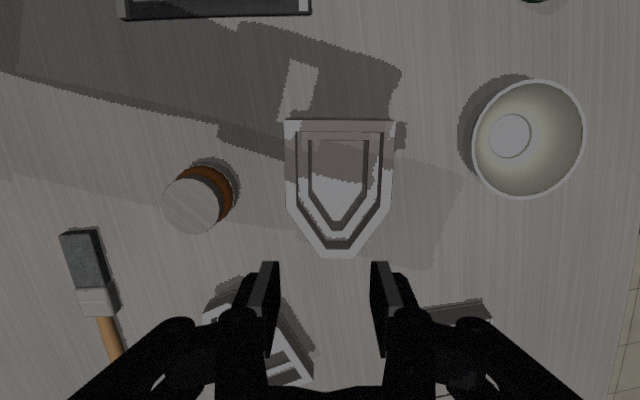

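```bash
cat >> h.py <<'E'
def fit2(f,x0,h,zr=.004):
    p=rim(f,np.array(x0[:2]),.1,(h-zr,h+zr))
    x=np.array(x0,float)
    for k in (.02,.008,.004):
        c,s=np.cos(x[2]),np.sin(x[2]);q=(p[:,:2]-x[:2])@np.array([[c,-s],[s,c]])
        m=segd(q,MID)<.005+k; x,e=fit(p[m,:2],x)
    print(f,m.sum(),x.round(4),'deg %.2f'%np.degrees(x[2]),'z %.4f'%np.median(p[m,2]),'e %.4f'%e)
    return x
E
python3 - <<'E'
from h import *
x=fit2('w1',(.607,-.147,-1.72),.048)
fit2('scene0',(.607,-.147,-1.72),.048);fit2('side0',(.607,-.147,-1.72),.048)
# pixel check via wrist corners: stern corners & bow triangulated with scene
for l in OUT:
    w=np.r_[loc(x,*l),.048]; z=load('w1');T=z['T']
    print(l,cv2.projectPoints(w[None],cv2.Rodrigues(T[:3,:3])[0],T[:3,3],z['K'],z['D'])[0].ravel().round(1))
im=cv2.resize(load('w1')['im'][100:280,260:420,::-1],(640,720)[:2],interpolation=cv2.INTER_CUBIC)
cv2.imwrite('pics/w1c.png',cv2.resize(load('w1')['im'][100:270,260:420,::-1],(560,595),interpolation=cv2.INTER_CUBIC))
E
```

```text
w1 4662 [ 0.6076 -0.1468 -1.7174] deg -98.40 z 0.0475 e 0.0006
scene0 291 [ 0.6062 -0.1465 -1.7131] deg -98.15 z 0.0478 e 0.0007
side0 556 [ 0.6084 -0.1479 -1.7202] deg -98.56 z 0.0472 e 0.0007
[-0.055 -0.048] [282.6 119.1]
[ 0.025 -0.048] [285.1 208.6]
[ 0.075 -0.016] [320.1 258.2]
[0.075 0.016] [353.5 258.4]
[0.025 0.048] [390.1 209.1]
[-0.055  0.048] [395.6 120. ]
```

View pics/w1c.png

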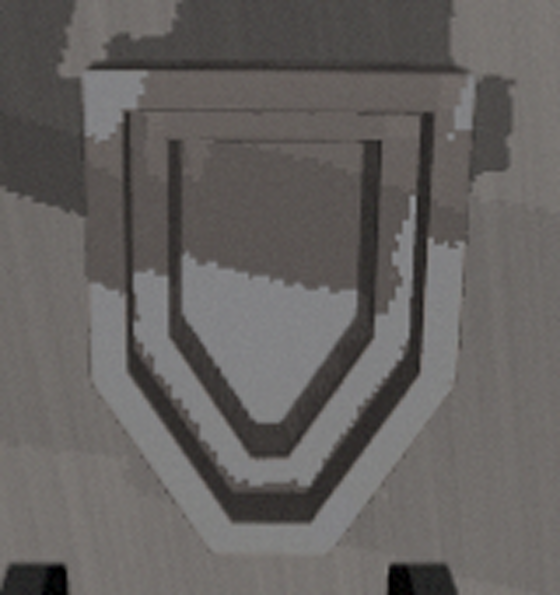

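Run:
```python
from h import *
x=(.6076,-.1468,-1.7174); g=loc(x,.003,-.043);print(g)
go(*g,.10,-8.4); go(*g,.043,-8.4)
```

```text
[ 0.56462303 -0.14348642]
t=2.20 rv [-0.0011 -0.0007  0.0052] shift [-0.32 -3.11 13.12] rows>=3.2
t=2.20 rv [-0.0011 -0.0007  0.0052] shift [-0.33 -3.1  18.82] rows>=4.6
```

{"name": "servo_tool", "arguments": {
  "increments": "0 0 0.005 -0.32 -3.1 13 4; 0 0 0.005 -0.32 -3.1 13 4; 0 0 0.005 -0.32 -3.1 13 4; 0 0 0.005 -0.32 -3.1 13 4; 0 0 0.005 -0.32 -3.1 13 4; 0 0 0.005 -0.32 -3.1 15 4; 0 0 0.005 -0.32 -3.1 17 4; 0 0 0.005 -0.32 -3.1 18 4; 0 0 0.005 -0.32 -3.1 18.6 4; 0 0 0.005 -0.32 -3.1 18.6 4"
}}

```text
time: 3.03
eef_pos: [0.566, -0.1444, 0.0462]
tcp_rot: [0.757, 0.654, 0.0, 0.0]
contact_force: [-0.4, 0.3, -0.1]
opening: 0.469
```

Run:
```python
from h import *
snap('wrist','w2'); snap('side','s2')
x=(.6076,-.1468,-1.7174); g=loc(x,.003,-.043);print(ctrl.get_state()['eef_pos'],ctrl.get_state()['contact_force'])
go(*g,.043,-8.4)
```

```text
[ 0.56656273 -0.14482494  0.04725743] [0.01581737 0.20363622 1.05538733]
t=3.13 rv [ 0.0025  0.0007 -0.    ] shift [ 0.1  -0.21  0.43] rows>=0.1
```

View pics/w2.png

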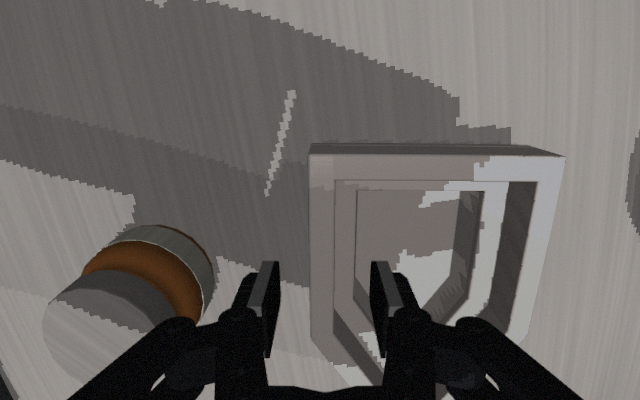

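{"name": "servo_tool", "arguments": {
  "increments": "0 0 0 0 -0.15 0.2 3; 0 0 0 0 -0.15 0.2 0.5; 0 0 0 0 -0.15 0.2 0; 0 0 0 0 -0.15 0.2 0; 0 0 0 0 -0.15 0.2 0; 0 0 0 0 -0.15 0.2 0",
  "grip_force": 80
}}

```text
time: 3.63
eef_pos: [0.5643, -0.1446, 0.0446]
tcp_rot: [0.757, 0.653, 0.0, 0.0]
contact_force: [-1.3, 1.5, 5.6]
opening: 0.095
```

{"name": "servo_tool", "arguments": {
  "increments": "0 0 0 0 0 0 0; 0 0 0 0 0 -0.5 0; 0 0 0 0 0 -2 0; 0 0 0 0 0 -5 0; 0 0 0 0 0 -9 0; 0 0 0 0 0 -13 0; 0 0 0 0 0 -13 0"
}}

```text
time: 4.22
eef_pos: [0.5682, -0.1462, 0.1827]
tcp_rot: [0.757, 0.653, 0.003, 0.007]
contact_force: [2.7, 0.1, -0.6]
opening: 0.091
```

Run:
```python
from h import *
snap('wrist','w3'); snap('side','s3')
s=ctrl.get_state();print(s['eef_pos'],s['contact_force'],s['opening'],s['wrist_torque'])
go(.526,.1556-.043,.2,81.8)
```

```text
[ 0.56449756 -0.14466703  0.17527098] [ 0.03795434  0.32430774 -3.18057528] 0.0931021743282038 [-0.02267061  0.1345942   0.03768738]
t=4.32 rv [ 0.0017  0.0034 -1.5747] shift [24.88 -7.57 -2.52] rows>=12.6
```

View pics/w3.png

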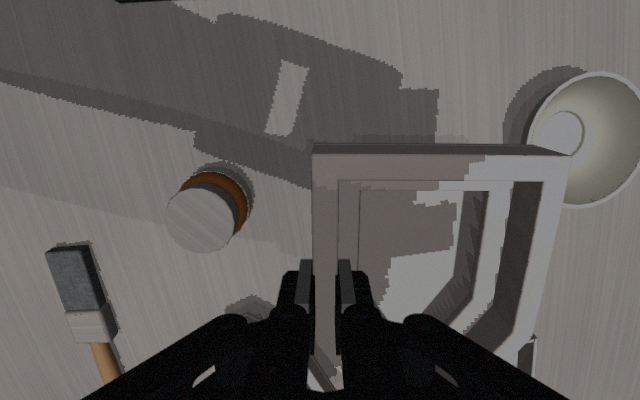

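View pics/s3.png

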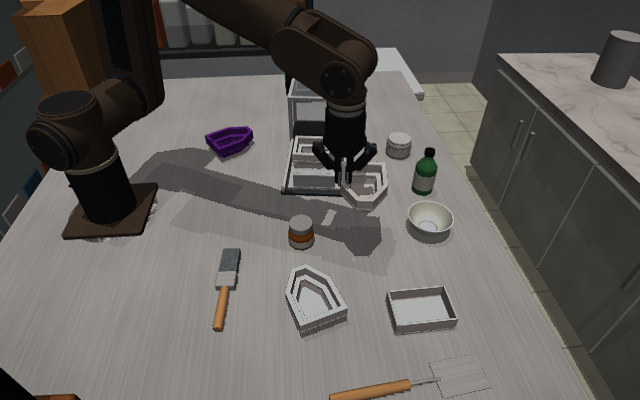

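Run:
```python
from h import *
p=rim('w3',np.array([.6076,-.1468]),.1,(.15,.20)); print(np.histogram(p[:,2],bins=10),)
x=fit2('w3',(.6076,-.1468,-1.7174),.178,.008)
g=loc(x,0.003,-.043); print(g)
go(.50,.03,.23,-8.4)
```

```text
(array([  982,   701,  6275,  2557,  1688,  2099,  3625, 14667,   558,
         545]), array([0.15000131, 0.15499902, 0.15999673, 0.16499445, 0.16999216,
       0.17498988, 0.17998759, 0.18498531, 0.18998302, 0.19498074,
       0.19997845]))
w3 13135 [ 0.6102 -0.1476 -1.7181] deg -98.44 z 0.1849 e 0.0008
[ 0.56718583 -0.14422267]
t=4.32 rv [ 0.0032  0.001  -0.0004] shift [16.33 -8.92 -5.52] rows>=4.7
```

{"name": "servo_tool", "arguments": {
  "increments": "0 0 0 16.3 -8.9 -5 0; 0 0 0 16.3 -8.9 -5 0; 0 0 0 16.3 -8.9 -5 0; 0 0 0 16.3 -8.9 -5 0; 0 0 0 16.3 -8.9 -5 0; 0 0 0 16.3 -8.9 -5 0; 0 0 0 16.3 -8.9 -5 0; 0 0 0 16.3 -8.9 -5 0; 0 0 0 16.3 -8.9 -5 0"
}}

```text
time: 5.07
eef_pos: [0.4991, 0.0292, 0.2216]
tcp_rot: [0.758, 0.653, -0.001, -0.001]
contact_force: [-0.4, -0.4, -2.6]
opening: 0.095
```

Run:
```python
from h import *
s0=ctrl.get_state();snap('wrist','w4')
s=ctrl.get_state();print(s0['eef_pos'],s['eef_pos'],s['dq'].round(3),s['contact_force'])
t=s0['eef_pos']; ph=np.arctan2(*(R.from_quat(s0['tcp_rot']).apply([0,1,0])[[1,0]]));print(np.degrees(ph))
x=fit2('w4',(t[0]+.043,t[1],-1.7174),t[2]+.004,.012)
g=loc(x,0.003,-.043); print(g-t[:2])
fit2('w4',(.527,.156,-.142),.066,.006)
```

```text
[0.49905047 0.02920298 0.22160532] [0.499307   0.02905807 0.22199722] [-0.003 -0.005 -0.01   0.004  0.003  0.001] [ 0.96210438 -1.46608956 -3.00002229]
-8.4908721777658
w4 19800 [ 0.5413  0.0275 -1.7202] deg -98.56 z 0.2241 e 0.0009
[-0.00071228  0.00174466]
w4 4153 [ 0.5268  0.1561 -0.1377] deg -7.89 z 0.0654 e 0.0006
```

View pics/w4.png

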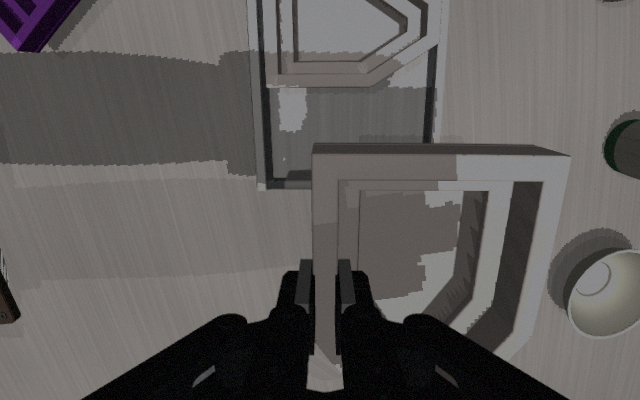

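Run:
```python
from h import *
b=(.5268,.1560,-.139); g=loc(b,.0047,-.0419); print(g)
go(*g,.17,-7.96+90.07)
```

```text
[0.52564931 0.11385293]
t=5.12 rv [-0.0025 -0.0021 -1.5815] shift [8.78 1.37 5.19] rows>=12.7
```

{"name": "servo_tool", "arguments": {
  "increments": "0 0 -1.58 8.8 1.4 0 0; 0 0 -1.58 8.8 1.4 0 0; 0 0 -1.58 8.8 1.4 0 0; 0 0 -1.58 8.8 1.4 0 0; 0 0 -1.58 8.8 1.4 0 0; 0 0 -1.58 8.8 1.4 0 0; 0 0 -1.58 8.8 1.4 0 0; 0 0 -1.58 8.8 1.4 0 0; 0 0 -1.58 8.8 1.4 0 0; 0 0 -1.58 8.8 1.4 0 0"
}}

```text
time: 5.95
eef_pos: [0.5267, 0.1137, 0.2227]
tcp_rot: [0.23, 0.973, -0.0, -0.001]
contact_force: [-0.6, -0.8, -2.9]
opening: 0.091
```

Run:
```python
from h import *
b=(.5268,.1560,-.139); g=loc(b,.0047,-.0419); print(ctrl.get_state()['eef_pos'])
go(*g,.15,-7.96+90.07)
```

```text
[0.52671358 0.11374497 0.22265252]
t=5.95 rv [-0.0009 -0.0013 -0.3257] shift [ 0.09 -0.03  7.27] rows>=2.6
```

{"name": "servo_tool", "arguments": {
  "increments": "0 0 -0.325 0 0 0 0; 0 0 -0.325 0 0 0 0; 0 0 -0.325 0 0 2 0; 0 0 -0.325 0 0 5 0; 0 0 -0.325 0 0 7.2 0; 0 0 -0.325 0 0 7.2 0; 0 0 -0.325 0 0 7.2 0; 0 0 -0.325 0 0 7.2 0"
}}

```text
time: 6.62
eef_pos: [0.5276, 0.1144, 0.1527]
tcp_rot: [0.072, 0.997, 0.0, 0.001]
contact_force: [0.7, 0.8, -1.8]
opening: 0.095
```

Run:
```python
from h import *
snap('wrist','w5')
s=ctrl.get_state();t=s['eef_pos'];print(t,s['dq'].round(3),s['contact_force'])
b=(.5268,.1560,-.139); x=fit2('w5',b,t[2]+.003,.01)
snap('side','s5');snap('scene','c5')
fit2('s5',b,t[2]+.003,.01);fit2('c5',b,t[2]+.003,.01);fit2('s5',b,.0655,.006);fit2('w5',b,.0655,.006)
c=load('s5')['im'][80:220,240:420,::-1];cv2.imwrite('pics/s5c.png',cv2.resize(c,(720,560),interpolation=cv2.INTER_CUBIC))
g=loc(b,.0047,-.0419);go(*g,.11,-7.96+90.07)
```

```text
[0.52796934 0.11454061 0.15346526] [ 0.006 -0.013 -0.009  0.003 -0.001  0.   ] [ 0.73042159  0.28112882 -2.09796329]
w5 19061 [ 0.5288  0.1568 -0.1453] deg -8.33 z 0.1553 e 0.0009
s5 426 [ 0.531   0.1541 -0.1406] deg -8.05 z 0.1541 e 0.0012
c5 292 [ 0.5288  0.1588 -0.1445] deg -8.28 z 0.1569 e 0.0006
s5 380 [ 0.528   0.1548 -0.1357] deg -7.77 z 0.0645 e 0.0012
w5 2940 [ 0.5264  0.1559 -0.1354] deg -7.76 z 0.0654 e 0.0006
t=6.77 rv [ 0.0006  0.0039 -0.0054] shift [ 0.23 -0.13  4.38] rows>=1.1
```

View pics/s5c.png

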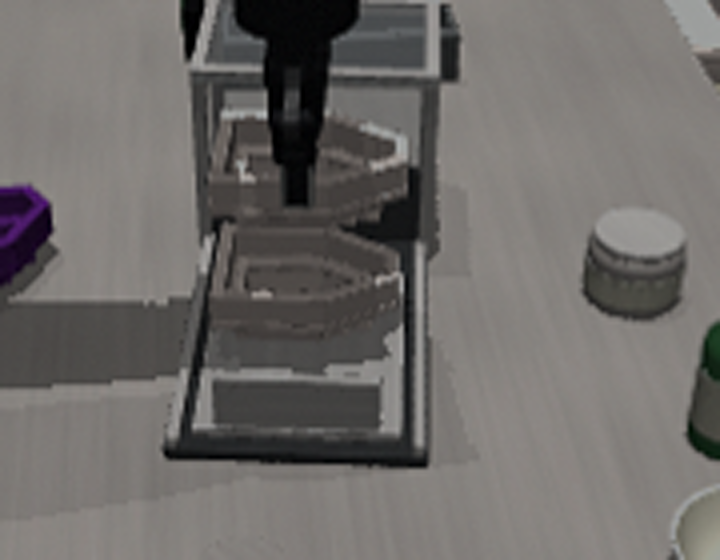

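View pics/w5.png

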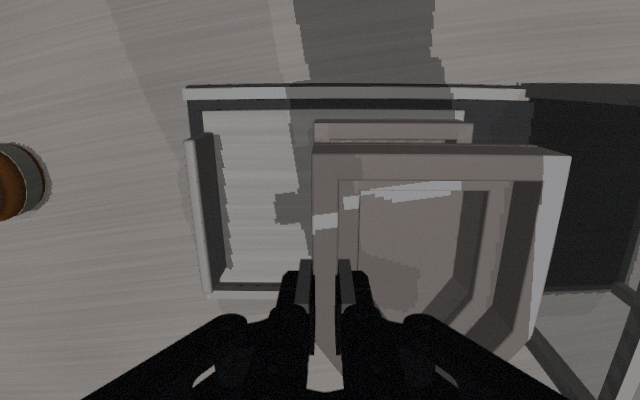

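{"name": "servo_tool", "arguments": {
  "increments": "0 0 -0.009 0.25 -0.1 0 0; 0 0 -0.009 0.25 -0.1 1.5 0; 0 0 -0.009 0.25 -0.1 3 0; 0 0 -0.009 0.25 -0.1 3.6 0; 0 0 -0.009 0.25 -0.1 3.6 0; 0 0 -0.009 0.25 -0.1 3.6 0; 0 0 -0.009 0.25 -0.1 3.6 0; 0 0 -0.009 0.25 -0.1 3.6 0"
}}

```text
time: 7.43
eef_pos: [0.5246, 0.1144, 0.1169]
tcp_rot: [0.067, 0.998, 0.0, 0.001]
contact_force: [1.3, 0.1, -2.8]
opening: 0.095
```

Run:
```python
from h import *
snap('wrist','w6')
s=ctrl.get_state();t=s['eef_pos'];print(t,s['dq'].round(3),s['contact_force'])
b=(.5268,.1560,-.139); x=fit2('w6',b,t[2]+.002,.007)
snap('side','s6');snap('scene','c6')
fit2('s6',b,t[2]+.002,.008);fit2('c6',b,t[2]+.002,.007);fit2('w6',b,.0655,.006)
c=load('s6')['im'][80:220,240:420,::-1];cv2.imwrite('pics/s6c.png',cv2.resize(c,(720,560),interpolation=cv2.INTER_CUBIC))
go(*t[:2],.0913,82.1)
```

```text
[0.524508   0.11436421 0.11673321] [ 0.001  0.003  0.003 -0.001 -0.001 -0.   ] [ 2.11028253e-01 -4.13040670e-04 -2.00601065e+00]
w6 18416 [ 0.5255  0.1568 -0.1353] deg -7.75 z 0.1194 e 0.0008
s6 415 [ 0.5272  0.1553 -0.1393] deg -7.98 z 0.1186 e 0.0014
c6 260 [ 0.5247  0.1584 -0.1331] deg -7.63 z 0.1196 e 0.0006
w6 1570 [ 0.5231  0.1565 -0.1364] deg -7.82 z 0.0653 e 0.0002
t=7.58 rv [0.0002 0.0014 0.0042] shift [-0.02  0.    2.51] rows>=0.6
```

View pics/s6c.png

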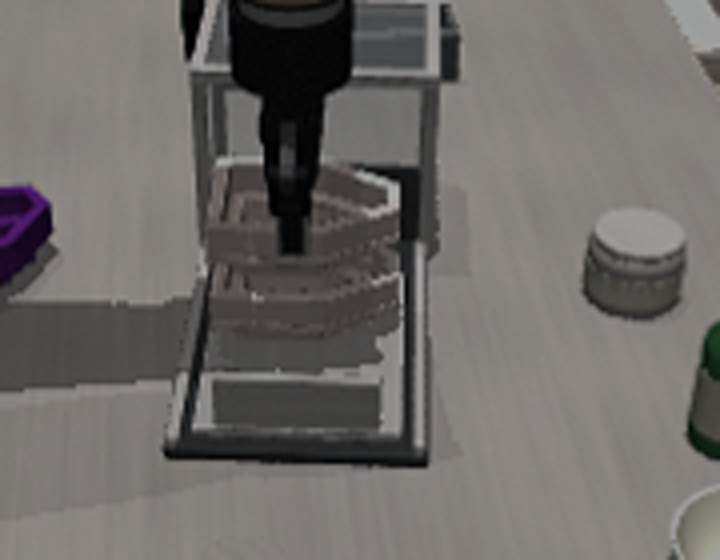

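View pics/w6.png

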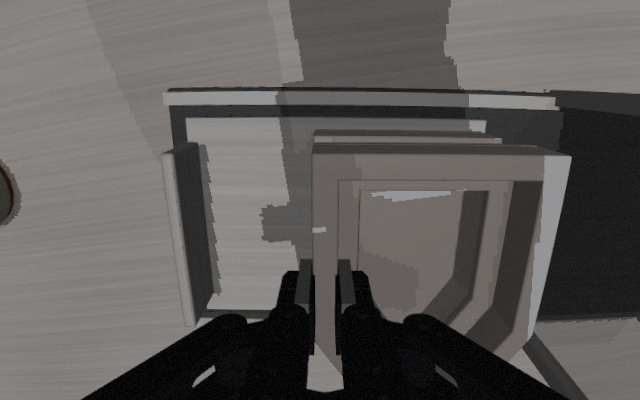

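{"name": "servo_tool", "arguments": {
  "increments": "0 0 0 -0.09 -0.07 0 0; 0 0 0 -0.09 -0.07 0.4 0; 0 0 0 -0.09 -0.07 0.9 0; 0 0 0 -0.09 -0.07 1.4 0; 0 0 0 -0.09 -0.07 1.8 0; 0 0 0 -0.09 -0.07 2.1 0; 0 0 0 -0.09 -0.07 2.3 0; 0 0 0 -0.09 -0.07 2.3 0;0 0 0 -0.09 -0.07 2.3 0"
}}

```text
time: 8.33
eef_pos: [0.5246, 0.1135, 0.0925]
tcp_rot: [0.067, 0.998, -0.0, -0.0]
contact_force: [0.5, 0.2, -3.0]
opening: 0.096
```

No contact yet; creep down.

{"name": "servo_tool", "arguments": {
  "increments": "0 0 0 0 0 0.1 0; 0 0 0 0 0 0.2 0; 0 0 0 0 0 0.25 0; 0 0 0 0 0 0.25 0"
}}

```text
time: 8.67
eef_pos: [0.5249, 0.1135, 0.0907]
tcp_rot: [0.067, 0.998, 0.0, 0.0]
contact_force: [-0.3, 0.1, 0.3]
opening: 0.088
```

{"name": "servo_tool", "arguments": {
  "increments": "0 0 0 0 0 0.05 0; 0 0 0 0 0 0.1 0; 0 0 0 0 0 0.1 0"
}}

```text
time: 8.92
eef_pos: [0.5249, 0.1135, 0.0906]
tcp_rot: [0.067, 0.998, -0.0, -0.0]
contact_force: [-3.6, -0.9, 6.4]
opening: 0.094
```

Run:
```python
from h import *
snap('wrist','w7')
s=ctrl.get_state();t=s['eef_pos'];print(t,s['dq'].round(3),s['contact_force'])
b=(.5268,.1560,-.139); x=fit2('w7',b,t[2]+.002,.006)
snap('side','s7');snap('scene','c7')
fit2('s7',b,t[2]+.002,.006);fit2('c7',b,t[2]+.002,.006)
c=load('s7')['im'][80:220,240:420,::-1];cv2.imwrite('pics/s7c.png',cv2.resize(c,(720,560),interpolation=cv2.INTER_CUBIC))
```

```text
[0.52488706 0.11351495 0.09065412] [-0.001  0.001 -0.     0.    -0.001 -0.002] [-3.83605775 -0.4966109   6.35711123]
w7 17985 [ 0.5258  0.156  -0.1357] deg -7.78 z 0.0934 e 0.0008
s7 355 [ 0.5276  0.1544 -0.1307] deg -7.49 z 0.0928 e 0.0012
c7 245 [ 0.5251  0.1575 -0.1344] deg -7.70 z 0.0938 e 0.0006
```

View pics/s7c.png

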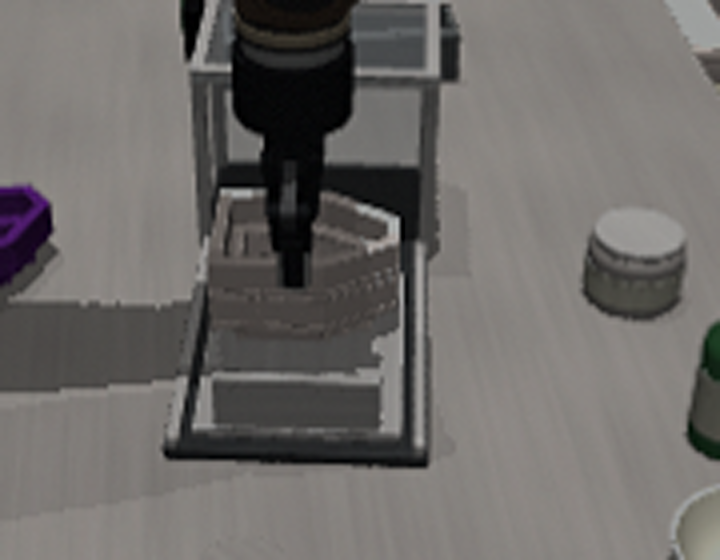

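{"name": "servo_tool", "arguments": {
  "increments": "0 0 0 0 0 0 3; 0 0 0 0 0 0 4; 0 0 0 0 0 0 4; 0 0 0 0 0 0 4; 0 0 0 0 0 -2 4; 0 0 0 0 0 -6 4; 0 0 0 0 0 -10 4; 0 0 0 0 0 -14 4; 0 0 0 0 0 -14 4"
}}

```text
time: 9.82
eef_pos: [0.5294, 0.1138, 0.2393]
tcp_rot: [0.067, 0.998, 0.001, 0.009]
contact_force: [0.5, -0.6, 1.6]
opening: 0.467
```

Run:
```python
from h import *
snap('side','s8');snap('scene','c8');snap('wrist','w8')
b=(.5268,.1560,-.139)
for f in ('s8','c8','w8'): fit2(f,b,.0935,.006)
a=(.4887,-.3315,1.895)
for f in ('s8','c8'): fit2(f,a,.048,.006)
go(.49,-.33,.23,18.5)
```

```text
s8 415 [ 0.5281  0.1555 -0.1358] deg -7.78 z 0.0927 e 0.0011
c8 325 [ 0.5255  0.1573 -0.1323] deg -7.58 z 0.0937 e 0.0006
w8 6058 [ 0.526   0.1564 -0.1306] deg -7.48 z 0.0934 e 0.0006
s8 984 [ 0.4887 -0.3323  1.8876] deg 108.15 z 0.0466 e 0.0007
c8 295 [ 0.4884 -0.33    1.9081] deg 109.32 z 0.0480 e 0.0011
t=9.97 rv [7.0000e-04 8.0000e-04 1.1141e+00] shift [ -2.48 -44.42  -0.07] rows>=10.7
```

View pics/w8.png

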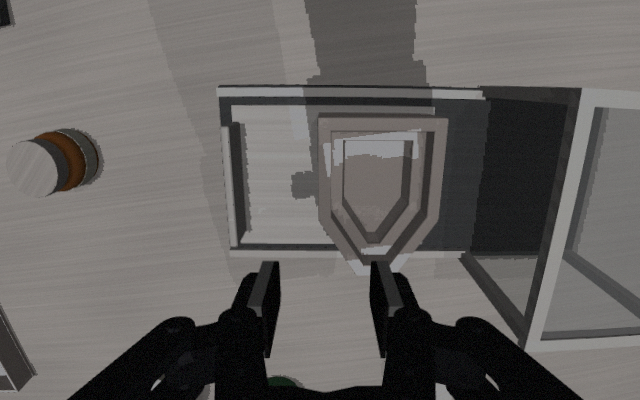

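{"name": "servo_tool", "arguments": {
  "increments": "0 0 1.11 -2.5 -44.4 0 4; 0 0 1.11 -2.5 -44.4 0 4; 0 0 1.11 -2.5 -44.4 0 4; 0 0 1.11 -2.5 -44.4 0 4; 0 0 1.11 -2.5 -44.4 0 4; 0 0 1.11 -2.5 -44.4 0 4; 0 0 1.11 -2.5 -44.4 0 4; 0 0 1.11 -2.5 -44.4 0 4; 0 0 1.11 -2.5 -44.4 0 4; 0 0 1.11 -2.5 -44.4 0 4"
}}

```text
time: 10.8
eef_pos: [0.4907, -0.3031, 0.2261]
tcp_rot: [0.584, 0.812, 0.0, -0.002]
contact_force: [0.9, -0.3, 0.6]
opening: 0.468
```

Run:
```python
from h import *
go(.485,-.34,.23,18.5)
```

```text
t=10.80 rv [-0.0022 -0.0043 -0.0001] shift [-3.32 -1.72 -0.4 ] rows>=0.9
```

{"name": "servo_tool", "arguments": {
  "increments": "0 0 0 -3.3 -1.7 0 4; 0 0 0 -3.3 -1.7 0 4; 0 0 0 -3.3 -1.7 0 4; 0 0 0 -3.3 -1.7 0 4; 0 0 0 -3.3 -1.7 0 4"
}}

```text
time: 11.22
eef_pos: [0.4866, -0.337, 0.2275]
tcp_rot: [0.582, 0.813, 0.0, -0.001]
contact_force: [-0.1, -0.0, 0.1]
opening: 0.469
```

Run:
```python
from h import *
snap('wrist','w9')
s=ctrl.get_state();print(s['eef_pos'],s['qpos'].round(2))
x=fit2('w9',(.4887,-.3315,1.895),.048,.006)
g=loc(x,.003,-.043);print(g);go(*g,.1,np.degrees(x[2])-90);go(*g,.0445,np.degrees(x[2])-90)
```

```text
[ 0.48682034 -0.3369442   0.22809632] [-0.78  0.12  1.8   0.    1.22 -1.11]
w9 4864 [ 0.4877 -0.331   1.8906] deg 108.32 z 0.0475 e 0.0006
[ 0.52761472 -0.31467734]
t=11.27 rv [-0.0007 -0.0018  0.0089] shift [ 0.77  4.59 12.81] rows>=3.3
t=11.27 rv [-0.0007 -0.0018  0.0089] shift [ 0.76  4.59 18.36] rows>=4.5
```

View pics/w9.png

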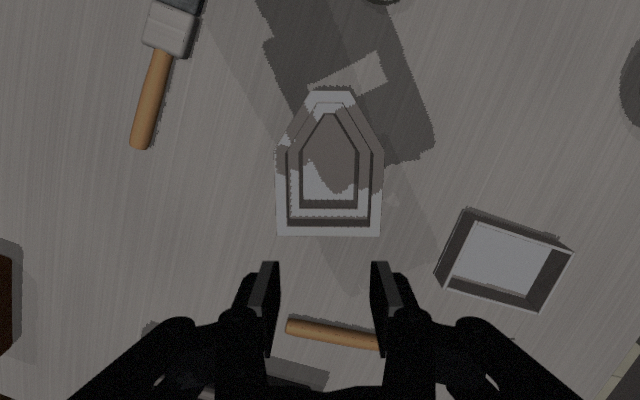

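{"name": "servo_tool", "arguments": {
  "increments": "0 0 0.009 0.75 4.6 10 4; 0 0 0.009 0.75 4.6 12 4; 0 0 0.009 0.75 4.6 13 4; 0 0 0.009 0.75 4.6 13 4; 0 0 0.009 0.75 4.6 13 4; 0 0 0.009 0.75 4.6 15 4; 0 0 0.009 0.75 4.6 17 4; 0 0 0.009 0.75 4.6 18 4; 0 0 0.009 0.75 4.6 18.1 4; 0 0 0.009 0.75 4.6 18.1 4"
}}

```text
time: 12.1
eef_pos: [0.5283, -0.3172, 0.0495]
tcp_rot: [0.586, 0.81, -0.0, 0.001]
contact_force: [0.6, 0.0, 1.1]
opening: 0.468
```

Run:
```python
from h import *
snap('wrist','w10')
s=ctrl.get_state();print(s['eef_pos'],s['contact_force'])
x=(.4877,-.331,1.8906)
g=loc(x,.003,-.043);go(*g,.0445,np.degrees(x[2])-90)
```

```text
[ 0.52877728 -0.31755459  0.05007731] [ 0.0379955  -0.62505019  0.47418803]
t=12.15 rv [ 0.0014  0.0024 -0.0018] shift [ 0.32 -0.02  0.56] rows>=0.2
```

View pics/w10.png

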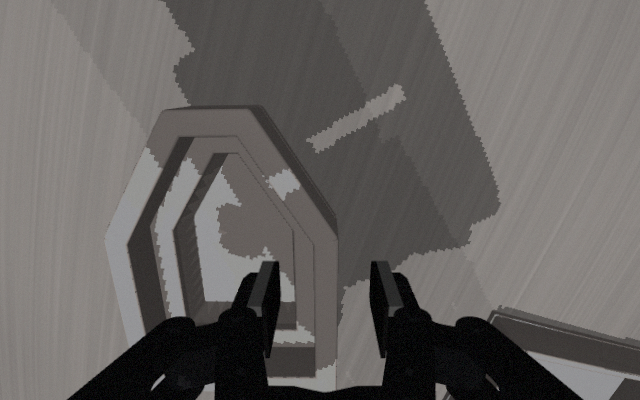

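{"name": "servo_tool", "arguments": {
  "increments": "0 0 0 0.2 0 0.3 4; 0 0 0 0.2 0 0.45 3; 0 0 0 0.2 0 0.45 0.5; 0 0 0 0.2 0 0.45 0; 0 0 0 0.2 0 0.45 0; 0 0 0 0.2 0 0.45 0; 0 0 0 0.2 0 0.45 0",
  "grip_force": 80
}}

```text
time: 12.73
eef_pos: [0.5277, -0.315, 0.0443]
tcp_rot: [0.586, 0.81, 0.0, 0.0]
contact_force: [-0.3, 1.1, 3.8]
opening: 0.097
```

{"name": "servo_tool", "arguments": {
  "increments": "0 0 0 0 0 -0.5 0; 0 0 0 0 0 -2 0; 0 0 0 0 0 -5 0; 0 0 0 0 0 -9 0; 0 0 0 0 0 -13 0; 0 0 0 0 0 -17 0; 0 0 0 0 0 -19 0; 0 0 0 0 0 -19 0; 0 0 0 0 0 -19 0; 0 0 0 0 0 -19 0"
}}

```text
time: 13.57
eef_pos: [0.5262, -0.314, 0.2307]
tcp_rot: [0.586, 0.81, 0.0, -0.002]
contact_force: [-0.4, 0.5, -2.5]
opening: 0.091
```

Run:
```python
from h import *
s0=ctrl.get_state();snap('wrist','w11')
s=ctrl.get_state();print(s0['eef_pos'],s['eef_pos'],s['contact_force'],s['opening'],s['time'])
t=s0['eef_pos']; ph=np.arctan2(*(R.from_quat(s0['tcp_rot']).apply([0,1,0])[[1,0]]));
c0=t[:2]-.043*np.array([np.cos(ph),np.sin(ph)])
x=fit2('w11',(c0[0],c0[1],ph+np.pi/2),t[2]+.002,.008)
d=t[:2]-x[:2];c,sn=np.cos(x[2]),np.sin(x[2]);l=(c*d[0]+sn*d[1],-sn*d[0]+c*d[1]);rel=np.degrees(ph-x[2]);print('tcp in tray',l,'phi-yaw',rel,'phi',np.degrees(ph))
b=(.5264,.1562,np.radians(-7.7)); g=loc(b,*l);print(g);go(*g,.23,-7.7+rel)
```

```text
[ 0.52617287 -0.31395284  0.2307188 ] [ 0.52595082 -0.31374654  0.22992887] [ 0.01462268 -0.55998488 -2.09234145] 0.09872617753557375 13.6167
w11 18617 [ 0.4869 -0.3301  1.8885] deg 108.20 z 0.2338 e 0.0008
tcp in tray (np.float64(0.003019731866013375), np.float64(-0.04236401229773453)) phi-yaw -89.98906698114286 phi 18.214332239026195
[0.52371631 0.11381337]
t=13.62 rv [-7.3000e-03 -1.0000e-04  2.0228e+00] shift [40.68 13.15  0.16] rows>=16.2
```

View pics/w11.png

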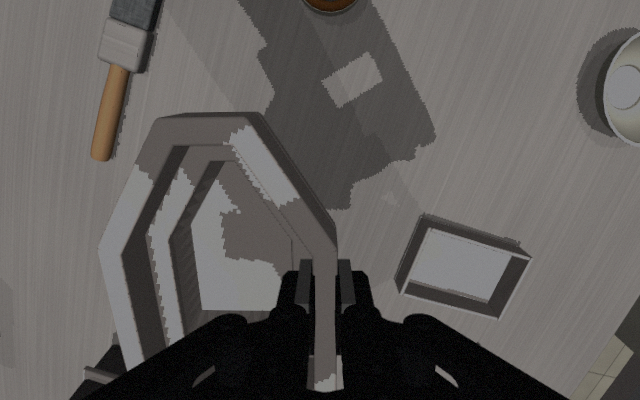

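{"name": "servo_tool", "arguments": {
  "increments": "0 0 2.02 40.7 13.1 0 0; 0 0 2.02 40.7 13.1 0 0; 0 0 2.02 40.7 13.1 0 0; 0 0 2.02 40.7 13.1 0 0; 0 0 2.02 40.7 13.1 0 0; 0 0 2.02 40.7 13.1 0 0; 0 0 2.02 40.7 13.1 0 0; 0 0 2.02 40.7 13.1 0 0; 0 0 2.02 40.7 13.1 0 0; 0 0 2.02 40.7 13.1 0 0"
}}

```text
time: 14.45
eef_pos: [0.5234, 0.0779, 0.2306]
tcp_rot: [0.938, 0.348, -0.002, -0.001]
contact_force: [0.3, -0.1, -1.5]
opening: 0.091
```

Run:
```python
from h import *
go(.5237,.1138,.23,-97.7)
```

```text
t=14.45 rv [-0.0012  0.005   0.845 ] shift [ 2.37 -2.7   0.06] rows>=6.8
```

{"name": "servo_tool", "arguments": {
  "increments": "0 0 0.845 2.4 -2.7 0 0; 0 0 0.845 2.4 -2.7 0 0; 0 0 0.845 2.4 -2.7 0 0; 0 0 0.845 2.4 -2.7 0 0; 0 0 0.845 2.4 -2.7 0 0; 0 0 0.845 2.4 -2.7 0 0; 0 0 0.845 2.4 -2.7 2 0; 0 0 0.845 2.4 -2.7 4.5 0; 0 0 0.845 2.4 -2.7 4.5 0; 0 0 0.845 2.4 -2.7 4.5 0"
}}

```text
time: 15.28
eef_pos: [0.5229, 0.1121, 0.1847]
tcp_rot: [0.998, -0.064, -0.004, 0.001]
contact_force: [0.2, -0.0, -1.4]
opening: 0.089
```

```bash
cat > cmp.py <<'E'
from h import *
import sys
k=sys.argv[1]
for n,f in (('wrist','w'),('side','s'),('scene','c')): snap(n,f+k)
s=ctrl.get_state();t=s['eef_pos'];print(t,s['dq'].round(3),s['contact_force'],s['time'])
b=(.5268,.1562,-.135)
for f,q in (('w',(.526,.1564)),('s',(.5281,.1555)),('c',(.5255,.1573))):
    x=fit2(f+k,b,t[2]+.003,.008); print('  minus nested',x[:2]-q)
fit2('w'+k,b,.0934,.004)
c=load('s'+k)['im'][60:220,240:420,::-1];cv2.imwrite('pics/s%sc.png'%k,cv2.resize(c,(675,600),interpolation=cv2.INTER_CUBIC))
E
python3 cmp.py 12
```

```text
[0.52602899 0.11221916 0.18939282] [-0.    -0.014 -0.013  0.001 -0.003  0.001] [ 1.26179011 -0.41918704 -2.96642227] 15.4333
w12 16613 [ 0.5251  0.1546 -0.1286] deg -7.37 z 0.1874 e 0.0008
  minus nested [-0.00088737 -0.00181789]
s12 318 [ 0.5278  0.1518 -0.1357] deg -7.77 z 0.1881 e 0.0013
  minus nested [-0.00032682 -0.00374526]
c12 303 [ 0.5264  0.1561 -0.1298] deg -7.44 z 0.1914 e 0.0006
  minus nested [ 0.00094741 -0.00123722]
w12 2443 [ 0.5272  0.1565 -0.1332] deg -7.63 z 0.0935 e 0.0005
```

View pics/w12.png

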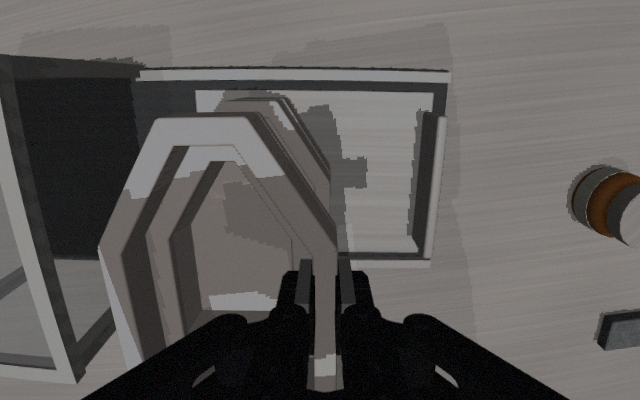

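View pics/s12c.png

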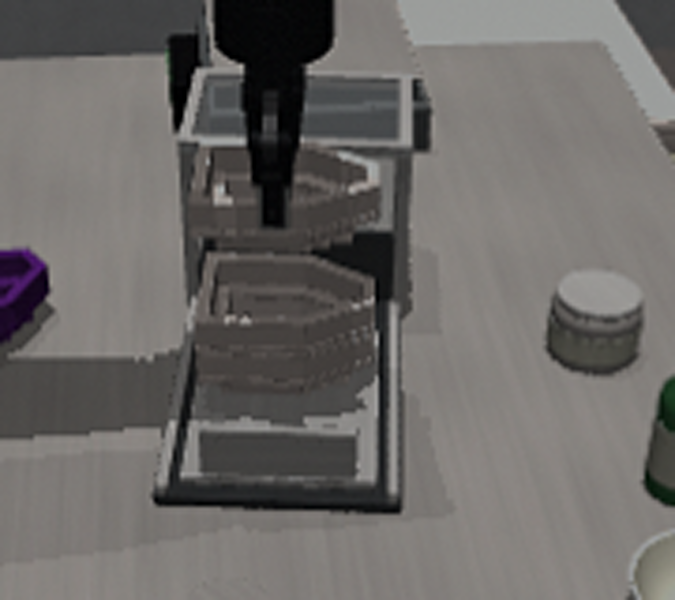

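{"name": "servo_tool", "arguments": {
  "increments": "0 0 0 0 -0.17 0 0; 0 0 0 0 -0.17 1.5 0; 0 0 0 0 -0.17 3 0; 0 0 0 0 -0.17 3.8 0; 0 0 0 0 -0.17 3.8 0; 0 0 0 0 -0.17 3.8 0; 0 0 0 0 -0.17 3.8 0; 0 0 0 0 -0.17 3.8 0; 0 0 0 0 -0.17 3.8 0"
}}

```text
time: 16.18
eef_pos: [0.5264, 0.114, 0.1517]
tcp_rot: [0.998, -0.064, 0.001, -0.0]
contact_force: [1.0, -0.6, -2.1]
opening: 0.095
```

```bash
python3 cmp.py 13
```

```text
[0.52600105 0.11394252 0.15114809] [-0.001  0.002  0.004  0.001  0.001  0.   ] [ 0.53541221  0.39367138 -2.37665058] 16.3333
w13 18445 [ 0.5286  0.1561 -0.1295] deg -7.42 z 0.1547 e 0.0008
  minus nested [ 0.00258178 -0.00030375]
s13 394 [ 0.5293  0.1537 -0.1146] deg -6.56 z 0.1527 e 0.0013
  minus nested [ 0.00123981 -0.00177813]
c13 275 [ 0.5269  0.1579 -0.1294] deg -7.41 z 0.1543 e 0.0006
  minus nested [0.00144802 0.0005532 ]
w13 1522 [ 0.5295  0.155  -0.1274] deg -7.30 z 0.0934 e 0.0002
```

View pics/s13c.png

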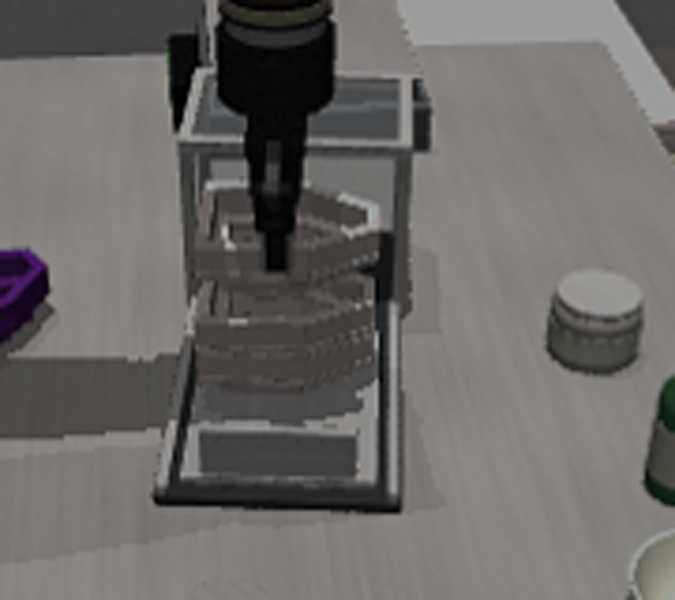

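{"name": "servo_tool", "arguments": {
  "increments": "0 0 0 -0.17 -0.03 0 0; 0 0 0 -0.17 -0.03 0.4 0; 0 0 0 -0.17 -0.03 0.8 0; 0 0 0 -0.17 -0.03 1.0 0; 0 0 0 -0.17 -0.03 1.0 0; 0 0 0 -0.17 -0.03 1.0 0; 0 0 0 -0.17 -0.03 1.0 0"
}}

```text
time: 16.92
eef_pos: [0.5241, 0.1144, 0.1406]
tcp_rot: [0.998, -0.064, -0.0, 0.0]
contact_force: [0.6, 0.1, -2.6]
opening: 0.092
```

```bash
python3 cmp.py 14
```

```text
[0.52424755 0.11443956 0.14083115] [ 0.     0.    -0.001 -0.    -0.001  0.   ] [ 0.23958911 -0.42890712 -2.01151165] 17.0667
w14 18210 [ 0.5263  0.1566 -0.1295] deg -7.42 z 0.1435 e 0.0008
  minus nested [0.00030439 0.00022234]
s14 394 [ 0.5275  0.1558 -0.1284] deg -7.36 z 0.1427 e 0.0013
  minus nested [-0.00059276  0.00033271]
c14 272 [ 0.525   0.1584 -0.1299] deg -7.44 z 0.1439 e 0.0006
  minus nested [-0.00052704  0.00107901]
w14 1779 [ 0.5302  0.1549 -0.1229] deg -7.04 z 0.0934 e 0.0002
```

Aligned within 1 mm; lower 22 mm (rim 0.1435 → 0.1214).

{"name": "servo_tool", "arguments": {
  "increments": "0 0 0 0.02 0.05 0.4 0; 0 0 0 0.02 0.05 0.9 0; 0 0 0 0.02 0.05 1.4 0; 0 0 0 0.02 0.05 1.7 0; 0 0 0 0.02 0.05 1.95 0; 0 0 0 0.02 0.05 2.1 0; 0 0 0 0.02 0.05 2.1 0; 0 0 0 0.02 0.05 2.1 0"
}}

```text
time: 17.73
eef_pos: [0.5242, 0.1139, 0.1196]
tcp_rot: [0.998, -0.064, -0.0, 0.0]
contact_force: [-0.1, -0.6, -2.0]
opening: 0.094
```

{"name": "servo_tool", "arguments": {
  "increments": "0 0 0 0 0 0.1 0; 0 0 0 0 0 0.2 0; 0 0 0 0 0 0.2 0; 0 0 0 0 0 0.2 0"
}}

```text
time: 18.07
eef_pos: [0.5246, 0.1139, 0.1183]
tcp_rot: [0.998, -0.064, 0.0, -0.0]
contact_force: [-1.3, -0.3, 1.6]
opening: 0.093
```

```bash
python3 cmp.py 15
```

```text
[0.52460298 0.11394719 0.11831348] [ 0.001 -0.    -0.001  0.001 -0.001 -0.001] [-0.61784914 -0.50523595  2.63013275] 18.2167
w15 18328 [ 0.5268  0.1561 -0.1291] deg -7.40 z 0.1214 e 0.0008
  minus nested [ 0.0007748  -0.00034198]
s15 394 [ 0.5282  0.1553 -0.132 ] deg -7.56 z 0.1208 e 0.0013
  minus nested [ 8.86277085e-05 -1.88917737e-04]
c15 266 [ 0.5254  0.1578 -0.1314] deg -7.53 z 0.1217 e 0.0006
  minus nested [-0.00014873  0.00053234]
w15 1657 [ 0.5242  0.1449 -0.1002] deg -5.74 z 0.0926 e 0.0010
```

View pics/s15c.png

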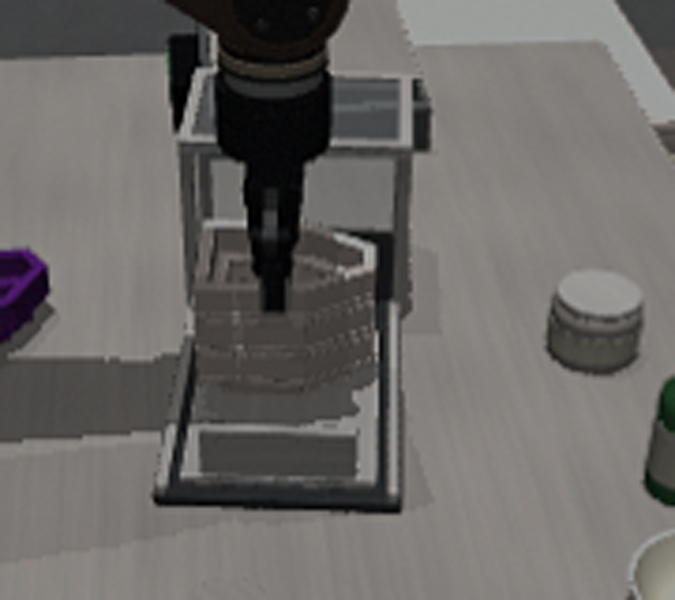

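{"name": "servo_tool", "arguments": {
  "increments": "0 0 0 0 0 0 3; 0 0 0 0 0 0 4; 0 0 0 0 0 0 4; 0 0 0 0 0 0 4; 0 0 0 0 0 -2 4; 0 0 0 0 0 -6 4; 0 0 0 0 0 -10 4; 0 0 0 0 0 -10 4; 0 0 0 0 0 -10 4"
}}

```text
time: 18.97
eef_pos: [0.5263, 0.114, 0.2214]
tcp_rot: [0.998, -0.064, 0.004, -0.0]
contact_force: [-0.6, -0.0, 0.2]
opening: 0.469
```

```bash
cat > stk.py <<'E'
from h import *
import sys
k=sys.argv[1]; b=eval(sys.argv[2])
for n,f in (('wrist','w'),('side','s'),('scene','c')): snap(n,f+k); fit2(f+k,b,.1214,.005)
P=cloud('c'+k); 
c=load('c'+k)['im'][190:340,190:350,::-1];cv2.imwrite('pics/c%sc.png'%k,cv2.resize(c,(640,600),interpolation=cv2.INTER_CUBIC))
c=load('s'+k)['im'][60:220,240:420,::-1];cv2.imwrite('pics/s%sc.png'%k,cv2.resize(c,(675,600),interpolation=cv2.INTER_CUBIC))
E
python3 stk.py 16 '(.5268,.1562,-.135)'
python3 - <<'E'
from h import *
b=(.5266,.156,-.133)
# panel top points
for f in('c16','s16'):
    P=cloud(f).reshape(-1,3);c,s=np.cos(b[2]),np.sin(b[2]);q=(P[:,:2]-b[:2])@np.array([[c,-s],[s,c]])
    m=(abs(q[:,0])<.05)&(q[:,1]<-.1)&(q[:,1]>-.2)&(P[:,2]>.05)&(P[:,2]<.07);print(f,m.sum(),np.percentile(q[m,1],[2,50,98]))
    m=(abs(q[:,0])<.1)&(q[:,1]>.06)&(q[:,1]<.3)&(P[:,2]>.145)&(P[:,2]<.17);print(m.sum(),np.percentile(q[m,1],[1,50,99]))
g=loc(b,0,-.175);print(g);go(*g,.22,-97.6);go(*g,.042,-97.6)
E
```

```text
w16 7492 [ 0.5271  0.1565 -0.1248] deg -7.15 z 0.1214 e 0.0006
s16 393 [ 0.5282  0.1558 -0.1313] deg -7.52 z 0.1210 e 0.0010
c16 323 [ 0.5254  0.1579 -0.1326] deg -7.60 z 0.1220 e 0.0006
c16 5 [-0.12865339 -0.12440202 -0.12253883]
3051 [0.10297947 0.16881894 0.23219851]
s16 161 [-0.13137205 -0.12835991 -0.12157625]
1077 [0.09743505 0.15310691 0.23248281]
[ 0.50339356 -0.01745449]
t=19.12 rv [0.0004 0.0028 0.0037] shift [-0.28 13.28 -0.39] rows>=3.2
t=19.12 rv [0.0004 0.0028 0.0037] shift [-0.23 13.28 17.41] rows>=5.2
```

View pics/c16c.png

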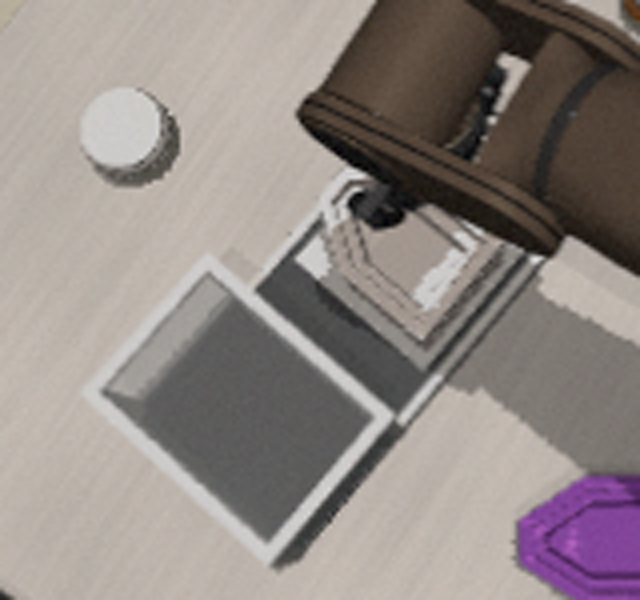

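View pics/s16c.png

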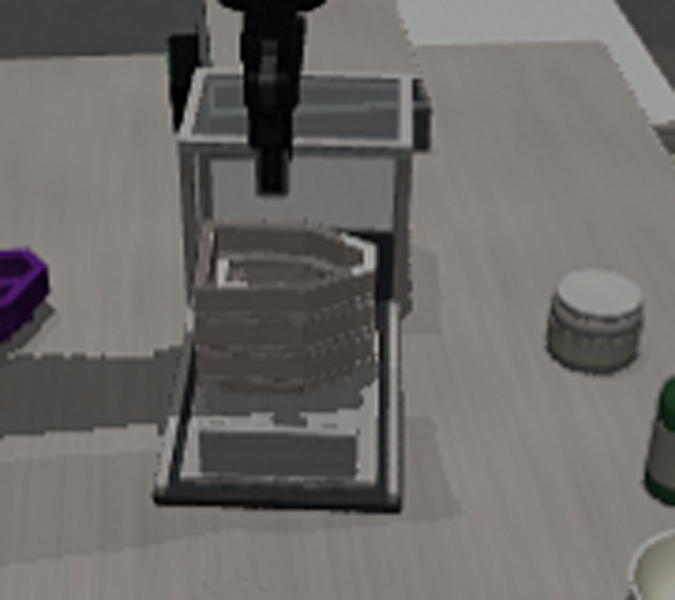

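{"name": "servo_tool", "arguments": {
  "increments": "0 0 0 -0.3 13.3 0 0; 0 0 0 -0.3 13.3 0 0; 0 0 0 -0.3 13.3 0 0; 0 0 0 -0.3 13.3 0 0; 0 0 0 -0.3 13.3 3 0; 0 0 0 -0.3 13.3 7 0; 0 0 0 -0.3 13.3 11 0; 0 0 0 -0.3 13.3 15 0; 0 0 0 -0.3 13.3 17.3 0; 0 0 0 -0.3 13.3 17.3 0"
}}

```text
time: 19.95
eef_pos: [0.4977, -0.016, 0.0371]
tcp_rot: [0.998, -0.065, -0.008, -0.001]
contact_force: [-1.6, 0.1, -0.5]
opening: -0.001
```

{"name": "servo_tool", "arguments": {
  "increments": "0 0 0 0 0 0 0; 0 0 0 0 0 0 0"
}}

```text
time: 20.12
eef_pos: [0.5049, -0.0176, 0.0455]
tcp_rot: [0.998, -0.064, 0.001, 0.0]
contact_force: [0.2, 0.2, 0.2]
opening: -0.004
```

Run:
```python
from h import *
s=ctrl.get_state();print(s['eef_pos'],s['contact_force'],s['opening'])
snap('side','s17')
b=(.5266,.156,-.133)
g=loc(b,0,-.1445+.166);go(*g,.042,-97.6)
g=loc(b,0,-.148);go(*g,.042,-97.6)
```

```text
[ 0.50491524 -0.01759499  0.04549256] [0.18754817 0.15141705 0.19892721] -0.0035710259227206844
t=20.17 rv [ 0.0003 -0.0033  0.0039] shift [ -0.15 -19.66   0.43] rows>=4.7
t=20.17 rv [ 0.0003 -0.0033  0.0039] shift [-0.22 -2.71  0.44] rows>=0.7
```

View pics/s17.png

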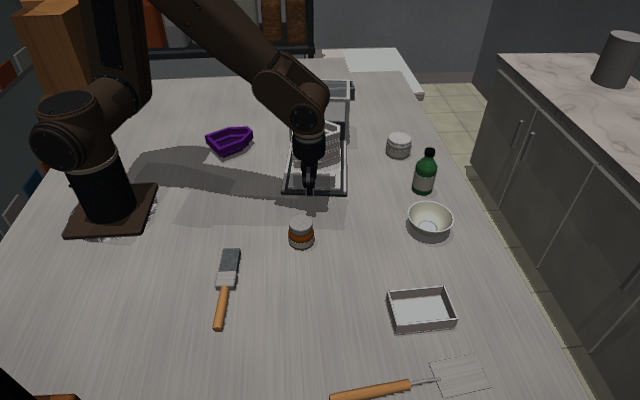

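Fingers stand in front of the panel. Push gently in stages.

{"name": "servo_tool", "arguments": {
  "increments": "0 0 0 -0.2 -1 0.4 0; 0 0 0 -0.2 -1.8 0.4 0; 0 0 0 -0.2 -2.4 0.4 0; 0 0 0 -0.2 -3 0.4 0; 0 0 0 -0.2 -3.7 0.4 0; 0 0 0 -0.2 -4.5 0.4 0; 0 0 0 -0.2 -5.4 0.4 0; 0 0 0 -0.2 -6.3 0.4 0; 0 0 0 -0.2 -7.2 0.4 0; 0 0 0 -0.2 -8.1 0.4 0"
}}

```text
time: 21.0
eef_pos: [0.5135, 0.0638, 0.0411]
tcp_rot: [0.998, -0.064, 0.001, 0.0]
contact_force: [0.9, -5.0, 2.7]
opening: -0.001
```

{"name": "servo_tool", "arguments": {
  "increments": "0 0 0 0 -0.9 0 0; 0 0 0 0 -1.8 0 0; 0 0 0 0 -2.7 0 0; 0 0 0 0 -3.6 0 0; 0 0 0 0 -4.5 0 0; 0 0 0 0 -5.4 0 0; 0 0 0 0 -6.3 0 0; 0 0 0 0 -7.2 0 0; 0 0 0 0 -7.9 0 0; 0 0 0 0 -8.4 0 0"
}}

```text
time: 21.83
eef_pos: [0.5229, 0.1473, 0.0403]
tcp_rot: [0.998, -0.064, -0.001, -0.0]
contact_force: [2.2, -3.5, 1.3]
opening: 0.0
```

Run:
```python
from h import *
s=ctrl.get_state();print(s['eef_pos'],s['contact_force'],s['opening'])
snap('side','s18')
b=(.5266,.156,-.133)
g=loc(b,0,-.1445+.166);go(*g,.042,-97.6)
c=load('s18')['im'][40:220,240:420,::-1];cv2.imwrite('pics/s18c.png',cv2.resize(c,(600,600),interpolation=cv2.INTER_CUBIC))
```

```text
[0.52293132 0.14733379 0.04029549] [ 2.24123207 -3.4756321   1.31259394] 0.0002522055028792513
t=21.88 rv [-0.0009  0.002   0.0042] shift [ 0.29 -2.99 -0.17] rows>=0.7
```

View pics/s18c.png

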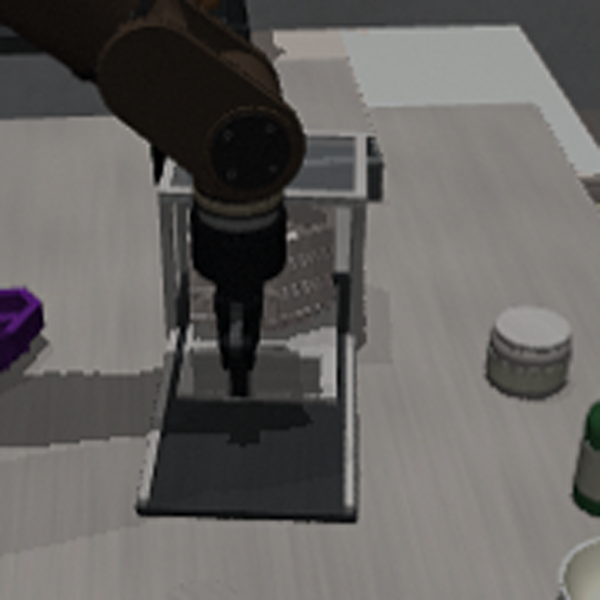

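{"name": "servo_tool", "arguments": {
  "increments": "0 0 0 0 -0.5 0 0; 0 0 0 0 -1 0 0; 0 0 0 0 -1.4 0 0; 0 0 0 0 -1.8 0 0; 0 0 0 0 -2.1 0 0; 0 0 0 0 -2.4 0 0; 0 0 0 0 -2.6 0 0; 0 0 0 0 -2.8 0 0; 0 0 0 0 -2.8 0 0"
}}

```text
time: 22.63
eef_pos: [0.5265, 0.1746, 0.0403]
tcp_rot: [0.998, -0.064, -0.0, -0.0]
contact_force: [-1.6, -0.6, -1.9]
opening: 0.001
```

{"name": "servo_tool", "arguments": {
  "increments": "0 0 0 0 -0.1 0 0; 0 0 0 0 -0.2 0 0; 0 0 0 0 -0.3 0 0; 0 0 0 0 -0.3 0 0"
}}

```text
time: 22.97
eef_pos: [0.527, 0.1771, 0.0404]
tcp_rot: [0.998, -0.064, -0.0, -0.0]
contact_force: [-1.6, -2.9, -1.4]
opening: 0.002
```

{"name": "servo_tool", "arguments": {
  "increments": "0 0 0 0 -0.1 0 0; 0 0 0 0 -0.2 0 0; 0 0 0 0 -0.3 0 0; 0 0 0 0 -0.4 0 0; 0 0 0 0 -0.4 0 0"
}}

```text
time: 23.38
eef_pos: [0.5273, 0.1789, 0.0404]
tcp_rot: [0.998, -0.064, -0.001, 0.002]
contact_force: [-3.5, -11.1, 1.6]
opening: -0.001
```

{"name": "servo_tool", "arguments": {
  "increments": "0 0 0 0 -0.1 0 0; 0 0 0 0 -0.2 0 0; 0 0 0 0 -0.2 0 0; 0 0 0 0 -0.2 0 0"
}}

```text
time: 23.72
eef_pos: [0.5273, 0.179, 0.0404]
tcp_rot: [0.998, -0.063, -0.002, 0.004]
contact_force: [-5.5, -18.5, 4.6]
opening: -0.003
```

At the stop (force rises, no motion). Back off and lift.

{"name": "servo_tool", "arguments": {
  "increments": "0 0 0 0 1 0 0; 0 0 0 0 3 0 0; 0 0 0 0 6 0 0; 0 0 0 0 10 0 0; 0 0 0 0 14 0 0; 0 0 0 0 14 -3 0; 0 0 0 0 14 -7 0; 0 0 0 0 14 -11 0; 0 0 0 0 14 -15 0; 0 0 0 0 14 -15 0"
}}

```text
time: 24.55
eef_pos: [0.5166, 0.044, 0.2018]
tcp_rot: [0.998, -0.065, 0.011, -0.0]
contact_force: [1.6, 1.2, -0.4]
opening: -0.004
```

{"name": "servo_tool", "arguments": {
  "increments": "0 0 0 0 12 -3 0; 0 0 0 0 12 -3 0; 0 0 0 0 12 -3 0; 0 0 0 0 12 -3 0; 0 0 0 0 12 -3 0"
}}

```text
time: 24.97
eef_pos: [0.496, -0.0766, 0.2224]
tcp_rot: [0.998, -0.066, 0.003, 0.0]
contact_force: [-0.5, -0.0, 0.6]
opening: 0.003
```

Run:
```python
from h import *
s=ctrl.get_state();print(s['eef_pos'],s['contact_force'],s['time'])
snap('side','s19');snap('scene','c19')
b=(.5266,.156,-.133)
for f in('c19','s19'):
    P=cloud(f).reshape(-1,3);c,s=np.cos(b[2]),np.sin(b[2]);q=(P[:,:2]-b[:2])@np.array([[c,-s],[s,c]])
    m=(abs(q[:,0])<.05)&(q[:,1]<.09)&(q[:,1]>-.02)&(P[:,2]>.05)&(P[:,2]<.07);print(f,m.sum(),np.percentile(q[m,1],[2,50,98]))
    fit2(f,(*loc(b,0,.166),b[2]),.1214,.006)
c=load('s19')['im'][40:220,240:420,::-1];cv2.imwrite('pics/s19c.png',cv2.resize(c,(600,600),interpolation=cv2.INTER_CUBIC))
c=load('c19')['im'][190:340,190:350,::-1];cv2.imwrite('pics/c19c.png',cv2.resize(c,(640,600),interpolation=cv2.INTER_CUBIC))
```

```text
[ 0.49600548 -0.07659904  0.22239984] [-0.45020797 -0.02309134  0.61346501] 24.9667
c19 82 [0.03721058 0.04131116 0.04510155]
c19 0 [ 0.5486  0.3205 -0.133 ] deg -7.62 z nan e nan
s19 77 [0.03353224 0.03827161 0.04566606]
s19 71 [ 0.5523  0.3195 -0.1194] deg -6.84 z 0.1189 e 0.0010
  return _methods._mean(a, axis=axis, dtype=dtype,
  ret = ret.dtype.type(ret / rcount)
```

View pics/s19c.png

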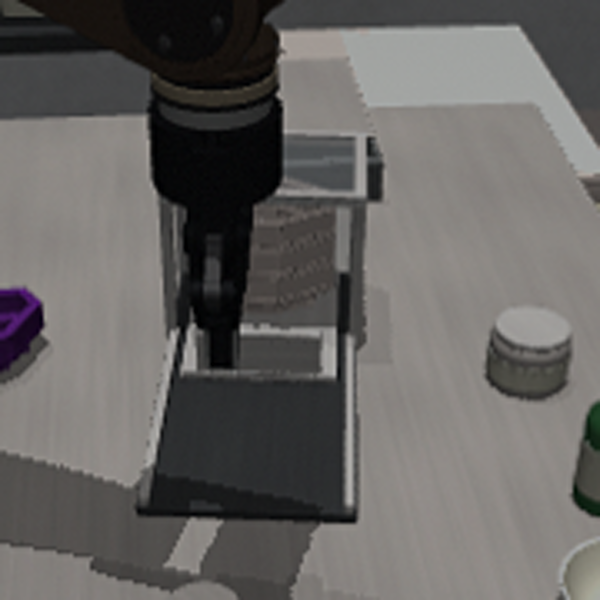

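View pics/c19.png

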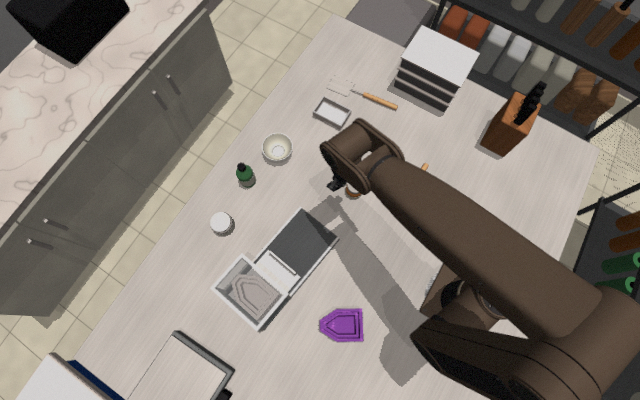

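Run:
```python
from h import *
go(.72,-.28,.25,-97.6)
```

```text
t=25.07 rv [-0.0009 -0.0017  0.0034] shift [24.95 17.48 -2.89] rows>=7.3
```

{"name": "servo_tool", "arguments": {
  "increments": "0 0 0 25 17.5 -3 0; 0 0 0 25 17.5 -3 0; 0 0 0 25 17.5 -3 0; 0 0 0 25 17.5 -3 0; 0 0 0 25 17.5 -3 0; 0 0 0 25 17.5 -3 0; 0 0 0 25 17.5 -3 0; 0 0 0 25 17.5 -3 0; 0 0 0 25 17.5 -3 0; 0 0 0 25 17.5 -3 0"
}}

```text
time: 25.9
eef_pos: [0.7208, -0.2788, 0.2488]
tcp_rot: [0.998, -0.064, -0.001, -0.001]
contact_force: [-0.6, -0.3, -0.2]
opening: 0.002
```

Run:
```python
from h import *
snap('side','s20')
b=(.5266,.156,-.133)
fit2('s20',(*loc(b,0,.166),b[2]),.1214,.006)
fit2('s20',(*loc(b,0,.166),b[2]),.0934,.003)
c=load('s20')['im'][60:180,270:390,::-1];cv2.imwrite('pics/s20c.png',cv2.resize(c,(600,600),interpolation=cv2.INTER_CUBIC))
```

```text
s20 143 [ 0.551   0.3183 -0.1267] deg -7.26 z 0.1192 e 0.0013
s20 114 [ 0.5476  0.3128 -0.1507] deg -8.63 z 0.0937 e 0.0019
```

View pics/s20c.png

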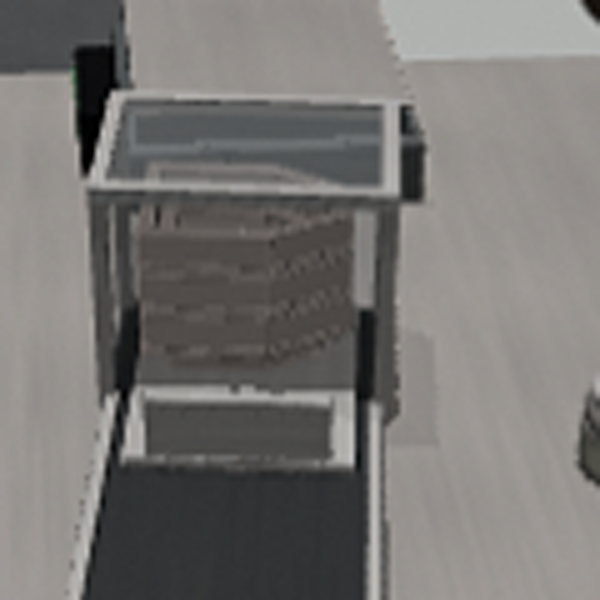

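View pics/s20.png

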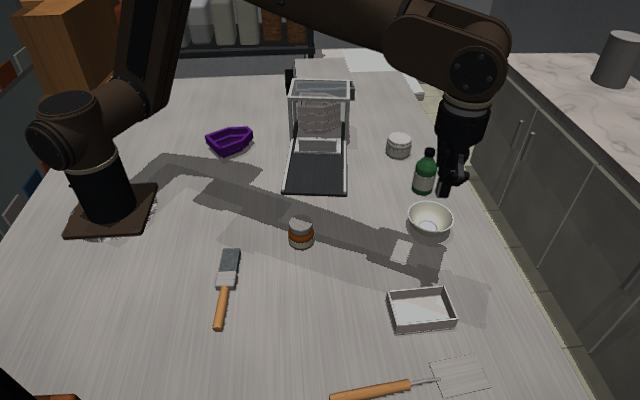

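The side view shows the three-tray stack flush and level under the hood (pixels 300–340, 93–133). The pull-out is fully in, the other items are where they were, and the arm is clear.

```bash
python3 -c "
from h import *
print(ctrl.get_state()['time']); print(ctrl.sign_off())"
```

```text
25.95
the job is handed in; nothing more can be done
None
```

I nested both loose trays in the fixed tray and pushed the pull-out all the way into the case. I handed the job in at about 26 s of the 70 s allowed.

- **Nesting:** I pinched each tray by a collar side wall, turned it to match the tray below and lowered it until it touched before releasing. After release the rims stood at 0.0934 m and about 0.1214 m, matching the 28 mm step expected. Outlines agreed to about 1 mm and 0.5°.
- **Pull-out:** I pushed the panel until it stopped moving, with the force rising to about 19 N. It had travelled about 166 mm, and its face then stood about 64 mm outside the hood's edge, as the text says for fully in.
- **Last checks:** The final side view showed three trays stacked evenly under the hood, the other items in place by eye, and the arm touching nothing.
- **Weaker readings:** After the push, the scene camera gave no usable depth through the hood top. The side camera saw only part of the top rim, and read it about 2 mm low (0.119 m against 0.121 m). It also put the middle rim 5–6 mm off in position and 1.4° off in angle from the top one. I took these as effects of the partial view, because the picture shows the stack level.

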